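Pen the rolling drum behind the gate

ROBOT

A 7-joint arm with a two-finger parallel gripper is mounted at the origin on the work surface. World frame = base frame: x ahead of the robot, y to its left, z up, the work surface at z = 0. Lengths are in m, angles in rad, forces in N, time in s.
With the tool pointing down it reaches from about 0.425 to 0.875 m from the base axis. Payload 4.7 kg.
Tool frame: the origin (TCP) lies at the very end of the fingers, on their centre line; the grasp point (between the pads) lies 19 mm behind it; z points along the fingers, y is the direction in which the jaws open and shut (so a half turn about z gives the same grasp; the last joint's range is limited). The gripper opens to 87 mm and grips with 3 to 60 N. Pads are 19 mm wide; open, the fingers measure 117 mm over their backs; the gripper's body (75 mm by 190 mm) begins 51 mm behind the grasp point.
Start: joints at [-1.17, 0.321, -0.07, 1.45, 0.023, 1.371, -0.057], TCP at [0.245, 0.602, 0.223] pointing down, gripper open.
Joint ranges: [-2.86, 2.86], [-0.3, 2.09], [-1.38, 1.24], [0.06, 2.45], [-1.56, 4.7], [0.09, 2.05], [-2.69, 2.69]. Speed limits (rad/s): [2.57, 2.57, 3.14, 3.14, 3.14, 3.14, 3.14].

INTERFACE

Orientations are given as a unit quaternion [x, y, z, w].
In Python, from workcell import ctrl gives the robot as it stands.
- The arm moves only by the tool send_rows, never from a script. Its argument "series" is a list of rows, each a list of 7 numbers: the finger opening in mm, from 0 to 87, then the shift along the tool's x, y, z in mm, then the turn, a rotation vector about the tool's x, y, z in rad. In form: [[fingers, x, y, z, ax, ay, az], ...]. A call has 1 to 8 rows; each row is the pose to reach, as a shift and turn from the pose commanded when the call began, along the tool's axes at that moment; what a row does not reach only later rows make up. A row lasts 1/12 s, in which the tool goes at most 41.7 mm and 7.16 degrees, less where a joint would pass 70% of its speed; a pose out of reach is approached as far as the arm can. A call with a gripper value outside its range is refused whole. The fingers move at their own pace and stop on an object; "force" is the grip in N (left out, the last holds). Time passes only in rows, so rows that repeat a pose let the fingers close. It gives the time, the measured TCP pose, the force and the opening at its end, in the units of the state.
- ctrl.observe(): the state, without advancing time (a new reading comes with each control period).
- ctrl.read_camera(name): name is "scene" or "top" or "wrist"; returns the picture (480x640x3 uint8, blue, green, red); there is no depth.
- ctrl.camera_params(name): a dict with "fov_y" (degrees; the focal length in pixels is half the picture's height over the tangent of half this angle, whatever the lens; pixels are square), "cx", "cy" (the principal point, pixels), "origin" and "rotation" of the camera in the world; the wrist camera has in their place "T_tool_cam" (4x4, takes a point from camera to tool coordinates, whose origin is the TCP and whose axes are the flange's). Camera axes: x right, y up, looking along -z (the intrinsics and any distortion apply to the point x, -y, -z); pixel columns grow to the right and rows downward; lengths in m; the calibration is good to about 2 mm. A picture is of the moment at which its call begins: read the wrist's pose just before it. camera_params takes no time and is no camera call.
- ctrl.finish_job(): hands the job in, once; it reports no verdict.
The state is a dict: "time": time; "joint_positions": joint angles; "joint_velocities": joint speeds; "tau": joint torques, N m; "tcp_pos": TCP position; "ee_rot": TCP orientation; "contact_force": force on the tool from outside, world axes, zero at the start; "ft_torque": the same for the moment, N m; "opening": opening from 0.0 (shut) to 1.0 (fully open).
Only numpy, scipy, OpenCV 4.12 (cv2) and the standard library are available. Lean on these libraries where they do the work, as an engineer would, in place of code of your own. Each camera call takes 0.05 s, during which the arm holds its last target. There are 200 camera calls.

TASK

Pressing on the top of the large steel drum, roll it along its lane through the open gate and let it come to rest centred over the dark line between the two dark tabs on the lane walls. Then push the clear gate fully shut behind it. Do not clasp, lift or shove the drum by its side, leave the four balls in their rest and everything else where it stands.

Things in the scene. Friction and masses are not known exactly. Their poses are not given: they have to be found in the camera images.
- corral: Fixed clear-walled lane, white floor. Origin: on the cart top in the middle of the gateway. Its y runs along the lane: run-up with the drum at +y, pen with the mark and balls at -y. Floor 5 mm above the cart top, 110 mm wide; walls 6 mm thick, 28 mm high, y -195 to +175 mm. The gate's guide, 16 mm high, sticks out at y = 0 on the -x side to x = -181 mm. Ball rest: y -189 to -161 mm.
- drum_center (a point): Centre of the loose plain steel drum, a cylinder 70 mm in diameter, 92 mm long, about 0.5 kg, lying across the lane, axle along the corral's x. Its centre is 40 mm and its top 75 mm above the cart top. It rolls without slipping on the lane floor; let go while moving it coasts a few cm and stops. The axes of this point turn with the drum.
- mark: Fixed stop mark: a dark line 6 mm wide across the lane floor, with a dark tab on each wall, 38 mm high. Origin: middle of the line, at cart-top height; axes parallel to the corral's; its place along the lane varies. The drum is right when its centre is straight above the line.
- gate (a joint): Slide of the clear gate (panel 114 mm long, 49 mm high, 5 mm thick, moving along the corral's x), in m. 0 = fully shut across the lane, at a hard stop; 0.114 = fully open, drawn out to the corral's -x side. It shuts by moving towards the corral's +x, stays where it is left, and takes about 2 N to slide.
- gate_post (a point): Centre of the top of the upright metal post on the gate, by which it is pushed: 14 mm in diameter, rising from the panel to 80 mm above the cart top. With the gate shut it stands at corral x = +15 mm, y = 0.
- ball0_center (a point): Centre of a 25 mm steel ball in its low pocket at the pen's end, at corral x = -39 mm, y = -176 mm; to be left alone.
- ball1_center (a point): Centre of a 25 mm steel ball in its low pocket at the pen's end, at corral x = -13 mm, y = -176 mm; to be left alone.
- ball2_center (a point): Centre of a 25 mm steel ball in its low pocket at the pen's end, at corral x = 13 mm, y = -176 mm; to be left alone.
- ball3_center (a point): Centre of a 25 mm steel ball in its low pocket at the pen's end, at corral x = 39 mm, y = -176 mm; to be left alone.
- wand: Magnet wand lying flat, 180 mm long, 24 mm wide, 18 mm high, handle to its -x; origin 10 mm from its middle, at its underside; a bystander, to be left alone.
- coin: Copper coin weight, 38 mm disc 10 mm high; origin under its centre; a bystander, to be left alone.
- vial: Glass vial with cork, 26 mm in diameter, 70 mm high, standing; origin under its centre; a bystander, to be left alone.
- slug: Plain aluminium cylinder standing on end, 35 mm in diameter, 60 mm high; origin under its centre; a bystander, to be left alone.
- weight: Brass weight with a knob, 32 mm in diameter, 42 mm high; origin under its centre; a bystander, to be left alone.
- beaker: Empty glass beaker, fixed, 68 mm in diameter, 85 mm high; origin under its centre; a bystander, to be left alone.
There are look-alikes about, which are no part of the job. Leave any red look-alike of the part that bears drum_center alone.

How it is judged:
By the outcome, as a careful person would: the job done as asked, in the order asked, and still so for the second after the job is handed in, with the robot touching nothing.
It also fails if it takes over 61 s, if anything falls off the work surface, if the arm or the gripper's body presses on something with over 40 N, if the wrist force passes 120 N, or if a joint passes its speed limit or range.

## Working session

There is one attempt and no reset: what is moved stays moved. The work goes in short steps, Python scripts to look and compute and a tool call to move; the robot and the scene stay as the last step left them, time stands still between calls to the robot, and variables do not carry over. Pictures are saved under pics/ and viewed, about 8 in all and at most 12, crops included, and the job is handed in when it is done.

Besides the shell and the picture viewer there is one more tool, called after "Call:" as a command line: name --pt "numbers of a row" for each row, then --argument value for the rest. send_rows: Moves the arm, as the interface text tells. Its arguments: {"type":"object","properties":{"series":{"type":"array","items":{"type":"array","items":{"type":"number"}}},"force":{"type":"number"}},"required":["series"]}

```bash
mkdir -p pics; ls; python3 - <<'E'
from workcell import ctrl
import cv2
print({k:v for k,v in ctrl.observe().items()})
for n in ["scene","top","wrist"]:
    print(n,ctrl.camera_params(n))
for n in ["scene","top"]:
    cv2.imwrite(f"pics/{n}0.png",ctrl.read_camera(n))
E
```

```text
pics
{'time': 0.0, 'joint_positions': array([-1.16991189,  0.32183979, -0.07010402,  1.45168083,  0.0226276 ,
        1.37079643, -0.05690431]), 'joint_velocities': array([-9.15581395e-05,  8.05636709e-04, -1.40534142e-03,  2.63274382e-04,
       -1.07969511e-03, -1.07826342e-03, -1.13718129e-03]), 'tau': array([-5.05037278e-04, -4.91292286e+01, -4.03987644e-01, -3.12525845e+01,
       -6.39721518e-02,  4.38476563e-02,  1.37228412e-04]), 'tcp_pos': array([0.24502225, 0.60144788, 0.22144785]), 'ee_rot': array([ 1.92164246e-01,  9.81362300e-01, -9.60072476e-04, -1.27136281e-04]), 'contact_force': array([-0.33425981, -0.30918611,  0.59366832]), 'ft_torque': array([ 0.02026503, -0.02462453,  0.0030708 ]), 'opening': 0.9987219923729633}
scene {'fov_y': 50.21384198166129, 'cx': 315.10045716383956, 'cy': 248.83334846143612, 'origin': array([ 1.04921389, -0.49093524,  0.52919232]), 'rotation': array([0.44046407, 0.17340981, 0.3383039 , 0.81330862])}
top {'fov_y': 44.53126810550786, 'cx': 308.49383619880496, 'cy': 239.37061507448516, 'origin': array([0.31541073, 0.0241268 , 1.16066766]), 'rotation': array([ 0.08314451, -0.08316215, -0.68625616,  0.71779072])}
wrist {'fov_y': 60.82184931753125, 'cx': 319.24901857282913, 'cy': 242.09927207658126, 'T_tool_cam': array([[ 1.83334638e-04,  9.53232683e-01,  3.02237356e-01,
         8.19512429e-02],
       [ 9.99998920e-01,  2.66064649e-04, -1.44573777e-03,
         1.51347391e-03],
       [-1.45853917e-03,  3.02237294e-01, -9.53231604e-01,
        -1.62266486e-01],
       [ 0.00000000e+00,  0.00000000e+00,  0.00000000e+00,
         1.00000000e+00]])}
```

View pics/scene0.png

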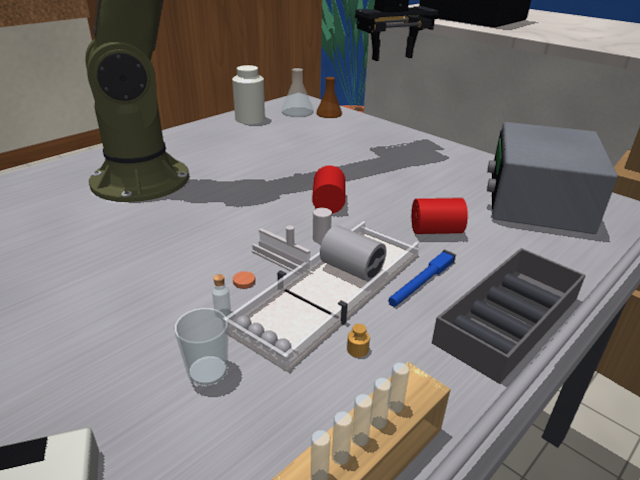

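View pics/top0.png

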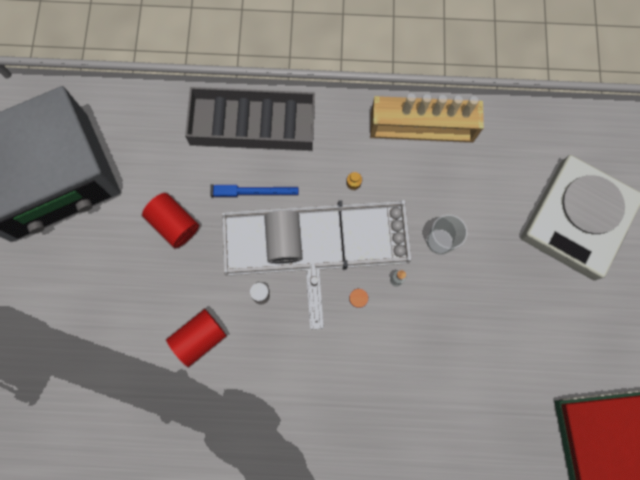

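```bash
cat > h.py <<'E'
import numpy as np, cv2
from scipy.spatial.transform import Rotation as R
from workcell import ctrl
def cam(n, st=None):
    p=ctrl.camera_params(n); f=240/np.tan(np.radians(p["fov_y"])/2)
    if n=="wrist":
        T=np.array(p["T_tool_cam"]); q=R.from_quat(st["ee_rot"])
        o=q.apply(T[:3,3])+st["tcp_pos"]; M=q.as_matrix()@T[:3,:3]
    else: o=np.array(p["origin"]); M=R.from_quat(p["rotation"]).as_matrix()
    return o,M,f,p["cx"],p["cy"]
def ray(c,u,v):
    o,M,f,cx,cy=c; d=M@np.array([(u-cx)/f,-(v-cy)/f,-1]); return o,d
def onz(c,u,v,z):
    o,d=ray(c,u,v); return o+d*(z-o[2])/d[2]
def proj(c,P):
    o,M,f,cx,cy=c; q=M.T@(np.array(P)-o); return np.array([cx+f*q[0]/-q[2], cy-f*q[1]/-q[2]])
E
python3 - <<'E'
from h import *
im=cv2.imread("pics/top0.png")
c=cv2.resize(im[190:340,210:420],None,fx=3.8,fy=3.8,interpolation=cv2.INTER_CUBIC)
cv2.imwrite("pics/topcrop.png",c)
s=cv2.imread("pics/scene0.png")
cv2.imwrite("pics/scenecrop.png",cv2.resize(s[195:375,215:455],None,fx=3.3,fy=3.3,interpolation=cv2.INTER_CUBIC))
cc=cam("top"); print(onz(cc,309,239,0), onz(cc,283,236,.075))
E
```

```text
[0.59496152 0.02936192 0.        ] [0.58051821 0.07881364 0.075     ]
```

View pics/topcrop.png

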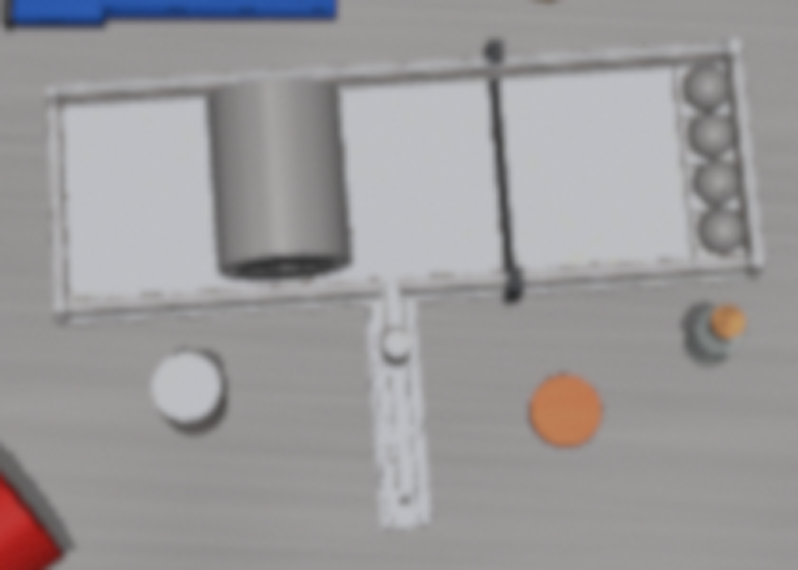

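View pics/scenecrop.png

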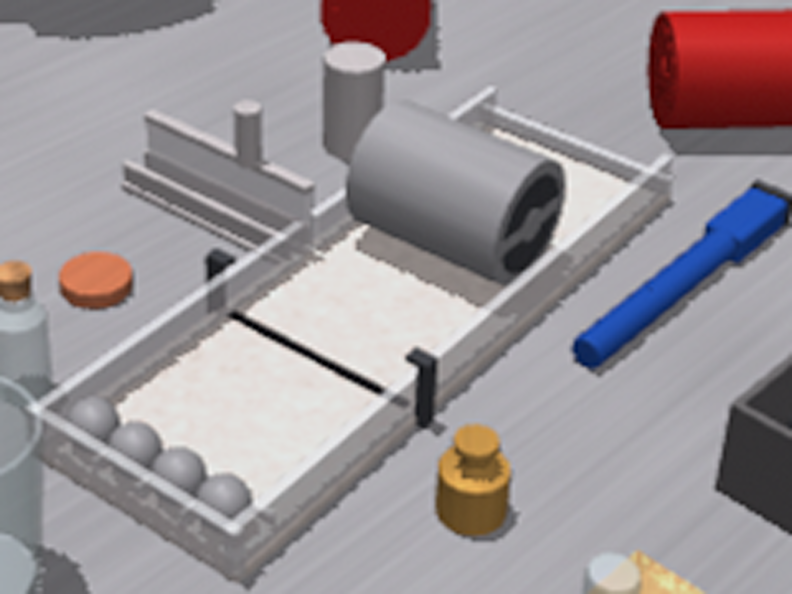

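```bash
python3 - <<'E'
from h import *
c=cam("top")
P=lambda x,y,z:onz(c,x/3.8+210-.37,y/3.8+190-.37,z)
A=[P(50,95,.028),P(738,45,.028),P(62,315,.028),P(757,268,.028)]
A=[a[:2] for a in A]; print(A)
print("len",np.linalg.norm(A[0]-A[1]),np.linalg.norm(A[2]-A[3]),"wid",np.linalg.norm(A[0]-A[2]),np.linalg.norm(A[1]-A[3]))
ey=(A[0]-A[1]+A[2]-A[3]); ey/=np.linalg.norm(ey); ex=np.array([ey[1],-ey[0]])
ctr=sum(A)/4; O=ctr+ey*.010
print("ey",ey,"yaw deg",np.degrees(np.arctan2(ex[1],ex[0])),"O",O)
def loc(p): d=p[:2]-O; return np.round([d@ex*1e3,d@ey*1e3],1)
for n,x,y,z in [("ball0",722,230,.0175),("ball1",717,182,.0175),("ball2",711,134,.0175),("ball3",707,87,.0175),("line",491,80,.005),("line",510,260,.005),("tab",494,50,.038),("tab",513,290,.038),("post",397,343,.08),("guide end",405,525,.016),("slug",188,387,.06),("coin",566,410,.01),("vial",728,322,.07)]:
    p=P(x,y,z); print(n,p,loc(p))
# drum: tangent rays at mid-x: edges
for (x,y) in [(213,170),(345,170),(208,100),(340,90),(221,262),(350,255)]:
    p=P(x,y,.04); print("edge",loc(p))
s=cam("scene"); Q=lambda x,y,z:onz(s,x/3.3+215-.35,y/3.3+195-.35,z)
for n,x,y,z in [("post",248,105,.08),("line",235,315,.005),("line",380,390,.005),("ball0",93,418,.0175),("ball3",222,497,.0175),("tab",222,258,.038),("tab",424,356,.038),("cornerBR",38,408,.028),("TL",670,160,.028),("BL",490,92,.028)]:
    p=Q(x,y,z);print("scene",n,p,loc(p))
E
```

```text
[array([0.63057607, 0.20421595]), array([ 0.67485702, -0.15874731]), array([0.5133157, 0.1888073]), array([ 0.55430822, -0.16936876])]
len 0.36565439497471147 0.36051418860412227 wid 0.11826843153654047 0.12101581613601863
ey [-0.11743011  0.99308115] yaw deg 6.74381014026227 O [0.59208995 0.02615761]
ball0 [ 0.57608425 -0.1526691   0.0175    ] [ -36.9 -175.7]
ball1 [ 0.60196307 -0.14981911  0.0175    ] [ -10.9 -175.9]
ball2 [ 0.62808662 -0.14640821  0.0175    ] [  15.5 -175.6]
ball3 [ 0.65397619 -0.14403509  0.0175    ] [  41.5 -176.3]
line [ 0.65626511 -0.02920527  0.005     ] [ 57.2 -62.5]
line [ 0.55754626 -0.04245634  0.005     ] [-42.4 -64.1]
tab [ 0.66303096 -0.02873127  0.038     ] [ 64.  -62.8]
tab [ 0.53500213 -0.04256713  0.038     ] [-64.8 -61.5]
post [0.497751   0.01603412 0.08      ] [-94.9   1. ]
guide end [0.41490541 0.00753013 0.016     ] [-178.1    2.3]
slug [0.47431304 0.1187988  0.06      ] [-106.1  105.8]
coin [ 0.47836806 -0.07362058  0.01      ] [-124.7  -85.7]
vial [ 0.51741222 -0.14790374  0.07      ] [ -94.6 -164.1]
edge [ 9.1 88.2]
edge [ 4.2 20. ]
edge [47.  88.7]
edge [47.4 19.6]
edge [-39.7  86.8]
edge [-40.9  20.6]
scene post [0.49877987 0.01474521 0.08      ] [-94.   -0.4]
scene line [ 0.55148064 -0.04436871  0.005     ] [-48.6 -65.3]
scene line [ 0.64140621 -0.03400479  0.005     ] [ 41.9 -65.5]
scene ball0 [ 0.57401898 -0.15158586  0.0175    ] [ -38.8 -174.4]
scene ball3 [ 0.65180156 -0.143862    0.0175    ] [  39.3 -175.9]
scene tab [ 0.54509455 -0.04645793  0.038     ] [-55.2 -66.6]
scene tab [ 0.66487846 -0.03123087  0.038     ] [ 65.5 -65.5]
scene cornerBR [ 0.56156115 -0.17182371  0.028     ] [ -53.6 -193. ]
scene TL [0.63838284 0.20059384 0.028     ] [ 66.5 167.8]
scene BL [0.52204017 0.18526818 0.028     ] [-50.9 166.2]
```

```bash
cat >> h.py <<'E'
YAW=np.radians(6.6); ex=np.array([np.cos(YAW),np.sin(YAW),0]); ey=np.array([-np.sin(YAW),np.cos(YAW),0])
O=np.array([.5921,.0262,0])+.002*ex
def loc(p): d=np.array(p)-O; return np.round([d@ex*1e3,d@ey*1e3,d[2]*1e3],1)
def goal(x,y,z):  # corral mm -> tool shift mm and turn, tool x along -corral x, tool y along +corral y
    s=ctrl.observe(); q=R.from_quat(s["ee_rot"])
    t=O+ex*x/1e3+ey*y/1e3+np.array([0,0,z/1e3])
    G=R.from_matrix(np.c_[-ex,ey,[0,0,-1]])
    return np.round(q.inv().apply(t-s["tcp_pos"])*1e3,1), np.round((q.inv()*G).as_rotvec(),4)
E
python3 -c "
from h import *
print(goal(0,66,150))"
```

```text
(array([-508.4, -343. ,   72.2]), array([-1.600e-03, -3.000e-04, -5.019e-01]))
```

Call:
send_rows --pt "0 -40 -27 0 0 0 -0.1" --pt "0 -80 -54 5 0 0 -0.2" --pt "0 -120 -81 10 0 0 -0.3" --pt "0 -160 -108 15 0 0 -0.4" --pt "0 -190 -128 20 0 0 -0.5" --pt "0 -220 -148 25 0 0 -0.502" --pt "0 -250 -169 30 0 0 -0.502" --pt "0 -280 -189 35 0 0 -0.502" --force 20

```text
time: 0.77
tcp_pos: [0.4301, 0.3247, 0.188]
ee_rot: [-0.058, 0.998, -0.0, -0.0]
contact_force: [0.3, 0.1, 0.3]
opening: 0.481
```

```bash
python3 -c "
from h import *
print(goal(0,66,150))"
```

```text
(array([-128.6, -249.1,   38. ]), array([-0.    , -0.0002,  0.0001]))
```

Call:
send_rows --pt "0 -20 -36 5 0 0 0" --pt "0 -38 -72 10 0 0 0" --pt "0 -56 -108 15 0 0 0" --pt "0 -74 -144 20 0 0 0" --pt "0 -92 -180 26 0 0 0" --pt "0 -110 -214 32 0 0 0" --pt "0 -124 -240 38 0 0 0" --pt "0 -124 -240 38 0 0 0"

```text
time: 1.43
tcp_pos: [0.5825, 0.0937, 0.1489]
ee_rot: [-0.052, 0.999, -0.003, -0.0]
contact_force: [-0.4, -0.8, 0.3]
opening: 0.004
```

```bash
python3 -c "
from h import *
s=ctrl.observe(); im=ctrl.read_camera('wrist'); cv2.imwrite('pics/w1.png',im)
print(s['time'],s['tcp_pos'],loc(s['tcp_pos']),s['opening'],goal(0,66,85))
c=cam('wrist',s)
for p in [(0,54,75),(0,54,40),(46,54,75),(-46,54,75),(-46,54,40),(-97,0,80),(-55,-64,38)]: print(p,proj(c,O+ex*p[0]/1e3+ey*p[1]/1e3+np.array([0,0,p[2]/1e3])).round())
"
```

```text
1.4333 [0.58251582 0.09374931 0.14888481] [ -3.8  68.2 148.9] 0.004203677008524659 (array([-4.9, -6.1, 64.2]), array([-0.0024, -0.0017, -0.0073]))
(0, 54, 75) [295. 258.]
(0, 54, 40) [298. 241.]
(46, 54, 75) [297. 325.]
(-46, 54, 75) [293. 183.]
(-46, 54, 40) [297. 175.]
(-97, 0, 80) [188.  90.]
(-55, -64, 38) [118. 162.]
```

View pics/w1.png

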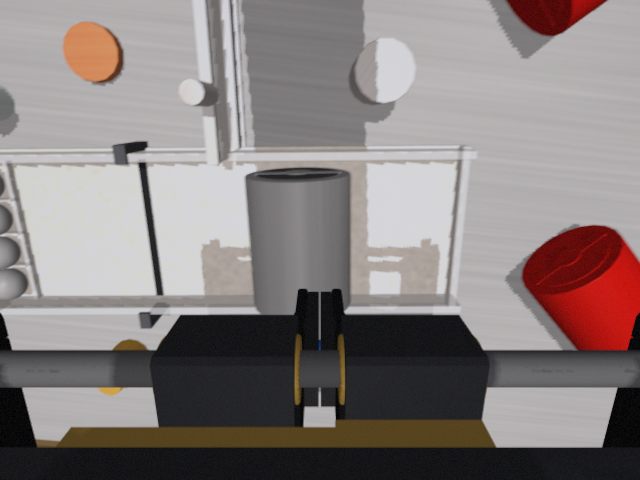

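Call:
send_rows --pt "0 -2 -3 20 0 0 0" --pt "0 -4 -7 40 0 0 0" --pt "0 -4 -7 55 0 0 0" --pt "0 -4 -7 62 0 0 0" --pt "0 -4 -7 68 0 0 0" --pt "0 -4 -7 68 0 0 0" --pt "0 -4 -7 68 0 0 0"

```text
time: 2.07
tcp_pos: [0.5853, 0.0969, 0.083]
ee_rot: [-0.058, 0.998, 0.0, 0.0]
contact_force: [0.1, -0.4, 0.4]
opening: 0.006
```

```bash
cat >> h.py <<'E'
def rep():
    s=ctrl.observe(); print(round(s['time'],2),loc(s['tcp_pos']),"F",s['contact_force'].round(1),"rot",goal(0,0,0)[1]); return s
E
python3 -c "
from h import *
s=rep()
w=cv2.imread('pics/w1.png')"
```

```text
2.07 [-0.6 71.  83. ] F [ 0.1 -0.4  0.4] rot [0.0004 0.0006 0.001 ]
```

Call:
send_rows --pt "0 0 -4 2 0 0 0" --pt "0 0 -8 4 0 0 0" --pt "0 0 -8 6 0 0 0" --pt "0 0 -8 7 0 0 0" --pt "0 0 -8 8 0 0 0" --pt "0 0 -8 9 0 0 0" --pt "0 0 -8 9 0 0 0"

```text
time: 2.65
tcp_pos: [0.5862, 0.0887, 0.075]
ee_rot: [-0.058, 0.998, 0.0, 0.0]
contact_force: [-3.9, -0.5, 8.0]
opening: 0.005
```

```bash
python3 -c "
from h import *
rep()"
```

```text
2.65 [-0.6 62.7 75. ] F [-3.9 -0.5  8. ] rot [0.0009 0.0004 0.0002]
```

Call:
send_rows --pt "0 0 -3 0.5 0 0 0" --pt "0 0 -9 0.5 0 0 0" --pt "0 0 -17 0.5 0 0 0" --pt "0 0 -25 0.5 0 0 0" --pt "0 0 -32 0.5 0 0 0" --pt "0 0 -36 0.5 0 0 0" --pt "0 0 -36 0 0 0 0" --pt "0 0 -36 0 0 0 0"

```text
time: 3.32
tcp_pos: [0.5909, 0.0519, 0.0748]
ee_rot: [-0.057, 0.998, 0.0, 0.001]
contact_force: [-3.1, -1.0, 8.1]
opening: 0.003
```

```bash
python3 -c "
from h import *
s=rep();im=ctrl.read_camera('wrist'); cv2.imwrite('pics/w2.png',im)
im2=ctrl.read_camera('top'); cv2.imwrite('pics/t2.png',im2)
a=im[110:]
b=cv2.resize(im2[190:340,210:420],None,fx=3,fy=3,interpolation=cv2.INTER_CUBIC)
cv2.imwrite('pics/v2.png',np.vstack([cv2.resize(im,(630,472))[:,:][100:300],b[:380]]))
"
```

```text
3.32 [-0.2 25.7 74.8] F [-3.1 -1.   8.1] rot [ 0.0001  0.0016 -0.0008]
```

View pics/v2.png

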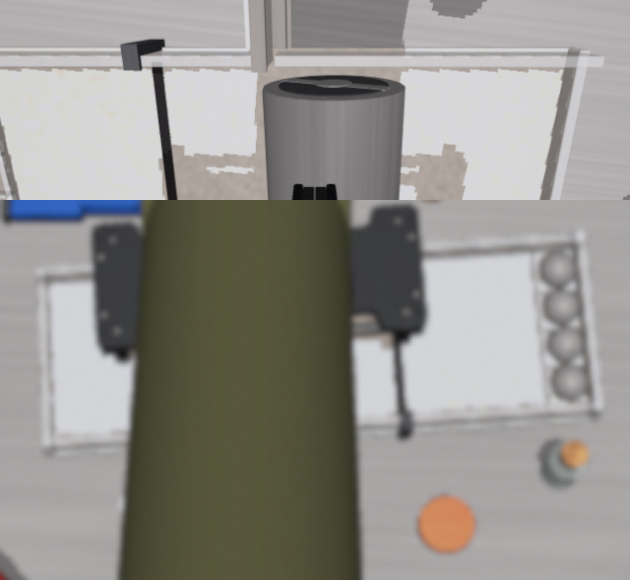

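```bash
cat >> h.py <<'E'
def yz(c,u,v,z):
    return loc(onz(c,u,v,z))[1]
def drumline(im,s,rows=(225,230,235,240)):
    c=cam("wrist",s); g=im.astype(int)
    for r in rows:
        p=g[r]; m=(p.max(1)<148)&(p.max(1)-p.min(1)<9)&(p.max(1)>50)
        m=cv2.morphologyEx(m.astype(np.uint8)[None],cv2.MORPH_CLOSE,np.ones((1,61)))[0]
        n,l,st,_=cv2.connectedComponentsWithStats(m[None]); k=1+np.argmax(st[1:,4]); a=st[k,0]-.5; b=a+st[k,2]
        d=[(lambda d:np.arctan2(d@ey,-d[2]))(ray(c,u,r)[1]) for u in (a,b)]
        o=loc(c[0]); y=o[1]+np.tan(sum(d)/2)*(o[2]-40)
        rad=np.sin(abs(d[1]-d[0])/2)*np.hypot(o[1]-y,o[2]-40)
        dk=np.flatnonzero(p.max(1)<45); dk=dk[dk<a-8] if len(dk) else dk
        ln=[yz(c,dk.min()-.5,r,5),yz(c,dk.max()+.5,r,5)] if len(dk) else None
        print(r,"edges",a,b,"drum y",y.round(1),"rad",rad.round(1),"line",ln)
E
python3 -c "
from h import *
s=ctrl.observe(); im=cv2.imread('pics/w2.png')
drumline(im,s)
print(im[230,150:420:6].tolist())
"
```

```text
225 edges 267.5 409.5 drum y 36.3 rad 34.8 line [np.float64(1923.7), np.float64(1827.3)]
230 edges 268.5 408.5 drum y 36.4 rad 34.5 line [np.float64(1931.1), np.float64(1822.1)]
235 edges 268.5 408.5 drum y 36.4 rad 34.6 line [np.float64(1926.3), np.float64(1829.1)]
240 edges 268.5 408.5 drum y 36.5 rad 34.8 line [np.float64(1933.7), np.float64(1824.0)]
[[219, 215, 215], [214, 216, 216], [43, 40, 43], [44, 38, 41], [217, 216, 216], [220, 216, 216], [218, 215, 216], [221, 216, 216], [215, 215, 215], [214, 216, 216], [212, 215, 215], [216, 215, 215], [219, 216, 215], [219, 215, 215], [216, 216, 216], [215, 216, 216], [219, 216, 216], [218, 216, 215], [221, 216, 216], [157, 164, 174], [89, 88, 90], [101, 100, 103], [107, 106, 109], [114, 113, 116], [116, 115, 118], [120, 118, 122], [127, 125, 127], [126, 126, 127], [123, 122, 126], [128, 127, 130], [132, 131, 134], [137, 137, 139], [136, 134, 137], [139, 138, 141], [135, 134, 136], [132, 131, 134], [128, 125, 129], [126, 124, 127], [125, 124, 127], [118, 118, 120], [116, 116, 118], [109, 109, 112], [110, 110, 112], [99, 100, 102], [216, 216, 216]]
```

```bash
sed -i 's/,r,5)/,r,.005)/g' h.py; python3 -c "
from h import *
s=ctrl.observe(); im=cv2.imread('pics/w2.png')
drumline(im,s)
"
```

```text
225 edges 267.5 409.5 drum y 36.3 rad 34.8 line [np.float64(-65.6), np.float64(-60.9)]
230 edges 268.5 408.5 drum y 36.4 rad 34.5 line [np.float64(-65.9), np.float64(-60.6)]
235 edges 268.5 408.5 drum y 36.4 rad 34.6 line [np.float64(-65.7), np.float64(-61.0)]
240 edges 268.5 408.5 drum y 36.5 rad 34.8 line [np.float64(-66.1), np.float64(-60.7)]
```

Call:
send_rows --pt "0 0 0 -3 0 0 0" --pt "0 0 4 -5 0 0 0" --pt "0 0 12 -5 0 0 0" --pt "0 0 19 -5 0 0 0" --pt "0 0 19 -4 0 0 0" --pt "0 0 19 -2 0 0 0" --pt "0 0 19 0 0 0 0" --pt "0 0 19 0 0 0 0"

```text
time: 4.08
tcp_pos: [0.5882, 0.0716, 0.0747]
ee_rot: [-0.058, 0.998, 0.0, 0.0]
contact_force: [-3.6, 0.5, 8.1]
opening: 0.004
```

```bash
python3 -c "
from h import *
s=rep();im=ctrl.read_camera('wrist'); cv2.imwrite('pics/w3.png',im); drumline(im,s)
"
```

```text
4.08 [-0.7 45.6 74.7] F [-3.6  0.5  8.1] rot [0.0008 0.0002 0.0001]
225 edges 226.5 368.5 drum y 35.9 rad 34.8 line [np.float64(-66.6), np.float64(-61.4)]
230 edges 226.5 368.5 drum y 35.9 rad 34.9 line [np.float64(-66.5), np.float64(-61.2)]
235 edges 226.5 367.5 drum y 35.6 rad 34.8 line [np.float64(-66.3), np.float64(-61.6)]
240 edges 227.5 367.5 drum y 35.8 rad 34.7 line [np.float64(-66.8), np.float64(-61.4)]
```

Call:
send_rows --pt "0 0 -3 0.3 0 0 0" --pt "0 0 -9 0.3 0 0 0" --pt "0 0 -18 0.3 0 0 0" --pt "0 0 -27 0.3 0 0 0" --pt "0 0 -35 0.3 0 0 0" --pt "0 0 -40 0.3 0 0 0" --pt "0 0 -40 0 0 0 0" --pt "0 0 -40 0 0 0 0"

```text
time: 4.8
tcp_pos: [0.5934, 0.0299, 0.0747]
ee_rot: [-0.057, 0.998, -0.0, 0.001]
contact_force: [-1.6, -0.3, 7.1]
opening: 0.002
```

Call:
send_rows --pt "0 0 0 -3 0 0 0" --pt "0 0 4 -5 0 0 0" --pt "0 0 12 -5 0 0 0" --pt "0 0 20 -5 0 0 0" --pt "0 0 20 -4 0 0 0" --pt "0 0 20 -2 0 0 0" --pt "0 0 20 0 0 0 0" --pt "0 0 20 0 0 0 0"

```text
time: 5.47
tcp_pos: [0.5904, 0.0517, 0.0745]
ee_rot: [-0.058, 0.998, 0.0, 0.0]
contact_force: [-2.3, 0.1, 8.1]
opening: 0.005
```

```bash
python3 -c "
from h import *
s=rep();im=ctrl.read_camera('wrist'); cv2.imwrite('pics/w4.png',im); drumline(im,s)
"
```

```text
5.47 [-0.7 25.6 74.5] F [-2.3  0.1  8.1] rot [0.0006 0.0001 0.0002]
225 edges 169.5 365.5 drum y 2.1 rad 47.0 line [np.float64(-66.6), np.float64(-66.1)]
230 edges 160.5 365.5 drum y 0.0 rad 49.2 line None
235 edges 170.5 365.5 drum y 2.2 rad 47.2 line None
240 edges 161.5 365.5 drum y 0.1 rad 49.3 line None
```

```bash
sed -i 's/(1,61)/(1,9)/' h.py; python3 -c "
from h import *
s=rep();im=cv2.imread('pics/w4.png'); drumline(im,s)
"
```

```text
5.52 [-0.7 25.3 74.6] F [-3.1  0.6  8. ] rot [ 0.0005  0.0003 -0.    ]
225 edges 223.5 365.5 drum y 14.2 rad 34.8 line [np.float64(-66.9), np.float64(-61.6)]
230 edges 224.5 365.5 drum y 14.4 rad 34.7 line [np.float64(-66.7), np.float64(-61.9)]
235 edges 224.5 365.5 drum y 14.4 rad 34.8 line [np.float64(-66.4), np.float64(-61.7)]
240 edges 225.5 365.5 drum y 14.6 rad 34.7 line [np.float64(-66.8), np.float64(-61.4)]
```

Call:
send_rows --pt "0 0 -3 0.3 0 0 0" --pt "0 0 -9 0.3 0 0 0" --pt "0 0 -18 0.3 0 0 0" --pt "0 0 -27 0.3 0 0 0" --pt "0 0 -35 0.3 0 0 0" --pt "0 0 -40 0.3 0 0 0" --pt "0 0 -40 0 0 0 0" --pt "0 0 -40 0 0 0 0"

```text
time: 6.18
tcp_pos: [0.5958, 0.01, 0.0749]
ee_rot: [-0.057, 0.998, -0.0, 0.001]
contact_force: [-2.2, -0.2, 8.6]
opening: 0.004
```

Call:
send_rows --pt "0 0 0 -3 0 0 0" --pt "0 0 4 -5 0 0 0" --pt "0 0 12 -5 0 0 0" --pt "0 0 20 -5 0 0 0" --pt "0 0 20 -4 0 0 0" --pt "0 0 20 -2 0 0 0" --pt "0 0 20 0 0 0 0" --pt "0 0 20 0 0 0 0"

```text
time: 6.85
tcp_pos: [0.5928, 0.0318, 0.0743]
ee_rot: [-0.058, 0.998, 0.0, 0.0]
contact_force: [-2.6, 0.2, 5.7]
opening: 0.01
```

```bash
python3 -c "
from h import *
s=rep();im=ctrl.read_camera('wrist'); cv2.imwrite('pics/w5.png',im); drumline(im,s)
"
```

```text
6.85 [-0.7  5.5 74.3] F [-2.6  0.2  5.7] rot [0.0006 0.0002 0.0001]
225 edges 250.5 363.5 drum y 0.4 rad 27.8 line [np.float64(-66.1), np.float64(-62.0)]
230 edges 250.5 363.5 drum y 0.4 rad 27.9 line [np.float64(-66.4), np.float64(-63.5)]
235 edges 249.5 363.5 drum y 0.1 rad 28.3 line [np.float64(-64.9), np.float64(-61.4)]
240 edges 249.5 363.5 drum y 0.1 rad 28.4 line [np.float64(-66.4), np.float64(-61.6)]
```

```bash
python3 -c "
from h import *
im=cv2.imread('pics/w5.png'); print(im[230,150:262:4].tolist())
"
```

```text
[[213, 214, 214], [211, 215, 214], [208, 215, 215], [211, 214, 214], [211, 214, 214], [216, 214, 215], [219, 214, 214], [219, 214, 214], [219, 214, 214], [219, 215, 215], [215, 214, 214], [200, 203, 203], [43, 41, 45], [45, 41, 46], [217, 215, 215], [219, 215, 215], [219, 215, 215], [218, 214, 214], [143, 141, 142], [133, 132, 135], [145, 144, 147], [153, 152, 155], [157, 157, 159], [164, 165, 167], [168, 166, 170], [152, 151, 154], [116, 115, 117], [120, 121, 121]]
```

```bash
sed -i 's/<148/<190/' h.py; python3 -c "
from h import *
s=ctrl.observe();im=cv2.imread('pics/w5.png'); drumline(im,s)
"
```

```text
225 edges 221.5 363.5 drum y -6.7 rad 34.7 line [np.float64(-66.4), np.float64(-62.3)]
230 edges 221.5 363.5 drum y -6.8 rad 34.8 line [np.float64(-66.6), np.float64(-63.7)]
235 edges 221.5 363.5 drum y -6.8 rad 35.0 line [np.float64(-65.1), np.float64(-61.6)]
240 edges 222.5 363.5 drum y -6.6 rad 34.9 line [np.float64(-66.6), np.float64(-61.9)]
```

Call:
send_rows --pt "0 0 -3 0.6 0 0 0" --pt "0 0 -9 0.5 0 0 0" --pt "0 0 -18 0.3 0 0 0" --pt "0 0 -27 0.3 0 0 0" --pt "0 0 -36 0.3 0 0 0" --pt "0 0 -42 0.3 0 0 0" --pt "0 0 -42 0 0 0 0" --pt "0 0 -42 0 0 0 0"

```text
time: 7.57
tcp_pos: [0.5983, -0.012, 0.0749]
ee_rot: [-0.057, 0.998, -0.0, 0.001]
contact_force: [-1.5, -0.3, 8.7]
opening: 0.006
```

Call:
send_rows --pt "0 0 0 -3 0 0 0" --pt "0 0 4 -5 0 0 0" --pt "0 0 12 -5 0 0 0" --pt "0 0 19 -5 0 0 0" --pt "0 0 19 -4 0 0 0" --pt "0 0 19 -2 0 0 0" --pt "0 0 19 0 0 0 0" --pt "0 0 19 0 0 0 0"

```text
time: 8.23
tcp_pos: [0.5954, 0.0089, 0.0745]
ee_rot: [-0.058, 0.998, 0.0, 0.0]
contact_force: [-2.7, 0.8, 6.6]
opening: 0.006
```

```bash
python3 -c "
from h import *
s=rep();im=ctrl.read_camera('wrist'); cv2.imwrite('pics/w6.png',im); drumline(im,s)
"
```

```text
8.23 [ -0.7 -17.6  74.5] F [-2.7  0.8  6.6] rot [0.0005 0.0002 0.0002]
225 edges 222.5 364.5 drum y -29.1 rad 34.7 line None
230 edges 223.5 364.5 drum y -28.9 rad 34.6 line None
235 edges 223.5 364.5 drum y -29.0 rad 34.8 line None
240 edges 224.5 364.5 drum y -28.8 rad 34.7 line None
```

Call:
send_rows --pt "0 0 -3 0.6 0 0 0" --pt "0 0 -9 0.5 0 0 0" --pt "0 0 -18 0.3 0 0 0" --pt "0 0 -27 0.3 0 0 0" --pt "0 0 -35 0.3 0 0 0" --pt "0 0 -40 0.3 0 0 0" --pt "0 0 -40 0 0 0 0" --pt "0 0 -40 0 0 0 0"

```text
time: 8.95
tcp_pos: [0.6007, -0.0328, 0.0749]
ee_rot: [-0.057, 0.998, -0.0, 0.001]
contact_force: [-2.4, -1.4, 8.4]
opening: 0.002
```

Call:
send_rows --pt "0 0 0 -3 0 0 0" --pt "0 0 4 -5 0 0 0" --pt "0 0 10 -5 0 0 0" --pt "0 0 16 -5 0 0 0" --pt "0 0 16 -4 0 0 0" --pt "0 0 16 -2 0 0 0" --pt "0 0 16 0 0 0 0" --pt "0 0 16 0 0 0 0"

```text
time: 9.62
tcp_pos: [0.5983, -0.0152, 0.0749]
ee_rot: [-0.058, 0.998, 0.0, 0.0]
contact_force: [-3.3, 0.9, 9.0]
opening: 0.002
```

```bash
python3 -c "
from h import *
s=rep();im=ctrl.read_camera('wrist'); cv2.imwrite('pics/w7.png',im); drumline(im,s)
"
```

```text
9.62 [ -0.6 -41.8  74.9] F [-3.3  0.9  9. ] rot [0.0003 0.0003 0.0001]
225 edges 229.5 370.5 drum y -50.3 rad 34.6 line None
230 edges 229.5 370.5 drum y -50.3 rad 34.8 line None
235 edges 229.5 370.5 drum y -50.3 rad 34.9 line None
240 edges 230.5 369.5 drum y -50.4 rad 34.5 line None
```

View pics/w7.png

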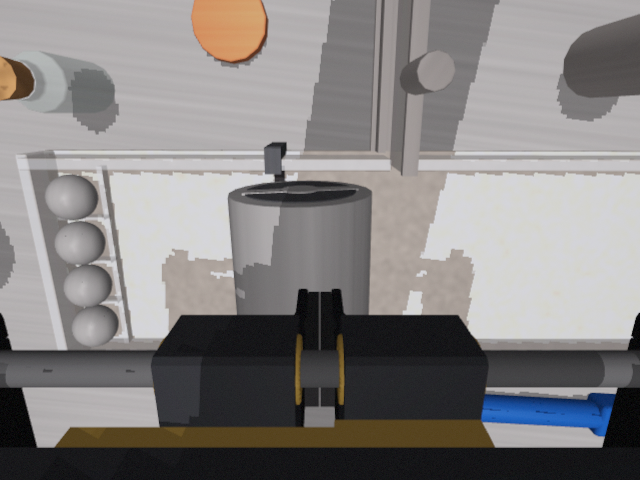

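```bash
python3 -c "
from h import *
s=ctrl.observe();im=cv2.imread('pics/w7.png'); c=cam('wrist',s)
g=im.max(2)
for r in range(142,184,3):
    d=np.flatnonzero(g[r,255:300]<75)+255
    if len(d): print(r,d.min(),d.max(), [(yz(c,d.min()-.5,r,z),yz(c,d.max()+.5,r,z)) for z in (.005,.038)], loc(onz(c,d.mean(),r,.038))[0])
"
```

```text
145 268 285 [(np.float64(-69.8), np.float64(-59.8)), (np.float64(-65.7), np.float64(-57.2))] -67.1
148 281 285 [(np.float64(-62.6), np.float64(-59.8)), (np.float64(-59.6), np.float64(-57.2))] -65.7
151 281 285 [(np.float64(-62.6), np.float64(-59.9)), (np.float64(-59.6), np.float64(-57.2))] -64.3
154 281 284 [(np.float64(-62.7), np.float64(-60.5)), (np.float64(-59.7), np.float64(-57.7))] -62.9
157 281 282 [(np.float64(-62.7), np.float64(-61.6)), (np.float64(-59.7), np.float64(-58.7))] -61.5
172 281 283 [(np.float64(-63.0), np.float64(-61.3)), (np.float64(-59.9), np.float64(-58.4))] -54.4
175 275 283 [(np.float64(-66.4), np.float64(-61.3)), (np.float64(-62.9), np.float64(-58.5))] -52.9
178 275 283 [(np.float64(-66.5), np.float64(-61.4)), (np.float64(-62.9), np.float64(-58.5))] -51.5
181 275 299 [(np.float64(-66.5), np.float64(-52.3)), (np.float64(-63.0), np.float64(-50.8))] -50.0
```

Call:
send_rows --pt "0 0 -3 0.3 0 0 0" --pt "0 0 -8 0.3 0 0 0" --pt "0 0 -14 0.3 0 0 0" --pt "0 0 -20 0.3 0 0 0" --pt "0 0 -24 0.3 0 0 0" --pt "0 0 -26 0.3 0 0 0" --pt "0 0 -26 0.2 0 0 0" --pt "0 0 -26 0 0 0 0"

```text
time: 10.33
tcp_pos: [0.6017, -0.0423, 0.0753]
ee_rot: [-0.057, 0.998, -0.0, 0.001]
contact_force: [-2.2, -0.7, 8.1]
opening: 0.004
```

```bash
python3 -c "
from h import *
s=rep();im=ctrl.read_camera('wrist'); cv2.imwrite('pics/w8.png',im); drumline(im,s)
c=cam('wrist',s);g=im.max(2)
for r in range(170,184,2):
    d=np.flatnonzero(g[r,280:340]<75)+280
    if len(d): print(r,d.min(),d.max(), yz(c,d.min()-.5,r,.005),yz(c,d.max()+.5,r,.005))
"
```

```text
10.33 [ -0.3 -69.1  75.3] F [-2.2 -0.7  8.1] rot [-0.0007  0.0017 -0.0012]
225 edges 257.5 398.5 drum y -64.1 rad 34.7 line None
230 edges 257.5 398.5 drum y -64.1 rad 34.8 line None
235 edges 257.5 398.5 drum y -64.1 rad 35.0 line None
240 edges 258.5 398.5 drum y -63.8 rad 34.9 line None
170 322 336 -67.0 -58.5
172 323 333 -66.4 -60.2
174 323 332 -66.4 -60.7
176 323 332 -66.4 -60.7
178 323 332 -66.4 -60.7
180 323 332 -66.4 -60.7
182 301 339 -78.9 -56.7
```

Call:
send_rows --pt "0 0 0 -1 0 0 0" --pt "0 0 0 -2 0 0 0" --pt "0 0 0 -6 0 0 0" --pt "0 0 0 -15 0 0 0" --pt "0 0 0 -30 0 0 0" --pt "0 0 0 -45 0 0 0" --pt "0 0 0 -45 0 0 0" --pt "0 0 0 -45 0 0 0"

```text
time: 11.05
tcp_pos: [0.6017, -0.041, 0.1194]
ee_rot: [-0.058, 0.998, 0.0, 0.001]
contact_force: [-0.2, 0.4, 1.0]
opening: 0.006
```

```bash
python3 -c "
from h import *
s=rep();im=ctrl.read_camera('wrist'); cv2.imwrite('pics/w9.png',im); drumline(im,s,(230,240,250))
c=cam('wrist',s);g=im.max(2)
for x in (-56,-54,-52,-50,-48):
    u,r=proj(c,O+ex*x/1e3-.064*ey+[0,0,.005]).round().astype(int)
    d=np.flatnonzero(g[r,u-20:u+20]<75)+u-20
    if len(d): print(x,r,d.min(),d.max(), yz(c,d.min()-.5,r,.005),yz(c,d.max()+.5,r,.005))
print(goal(-130,0,130))
"
```

```text
11.05 [ -0.2 -67.8 119.4] F [-0.2  0.4  1. ] rot [-0.      0.0021  0.0001]
230 edges -0.5 186.5 drum y -200.2 rad 49.0 line None
240 edges -0.5 161.5 drum y -210.2 rad 42.3 line None
250 edges -0.5 187.5 drum y -201.8 rad 49.8 line None
-56 152 320 330 -66.8 -59.5
-54 155 320 330 -66.8 -59.5
-52 158 320 330 -66.8 -59.4
-50 161 321 328 -66.1 -60.8
-48 164 321 328 -66.1 -60.7
(array([129. ,  67.7, -11.7]), array([0.0002, 0.0002, 0.0002]))
```

View pics/w9.png

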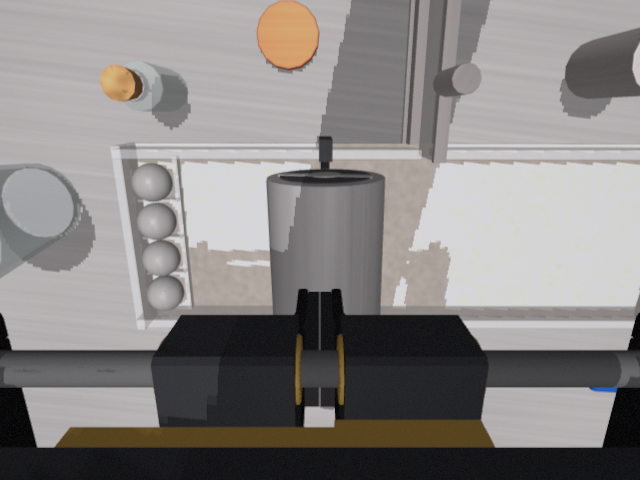

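Call:
send_rows --pt "0 15 8 -12 0 0 0" --pt "0 40 21 -12 0 0 0" --pt "0 70 36 -12 0 0 0" --pt "0 100 52 -12 0 0 0" --pt "0 120 62 -12 0 0 0" --pt "0 132 67 -12 0 0 0" --pt "0 132 67 -12 0 0 0" --pt "0 132 67 -12 0 0 0"

```text
time: 11.77
tcp_pos: [0.4618, 0.0105, 0.13]
ee_rot: [-0.058, 0.998, 0.0, -0.0]
contact_force: [-0.3, 0.9, -0.4]
opening: 0.006
```

```bash
python3 -c "
from h import *
s=rep();im=ctrl.read_camera('wrist'); cv2.imwrite('pics/w10.png',im)
im2=ctrl.read_camera('scene')[170:380,200:480]
cv2.imwrite('pics/v10.png',np.hstack([cv2.resize(im,None,fx=.62,fy=.62),cv2.resize(im2,(397,298))]))
print(goal(-132,0,61))
"
```

```text
11.77 [-133.2   -0.6  130. ] F [-0.3  0.9 -0.4] rot [ 0.0002 -0.0002  0.0008]
(array([-0.2,  1.3, 69.3]), array([-0.0004,  0.0003, -0.0005]))
```

View pics/v10.png

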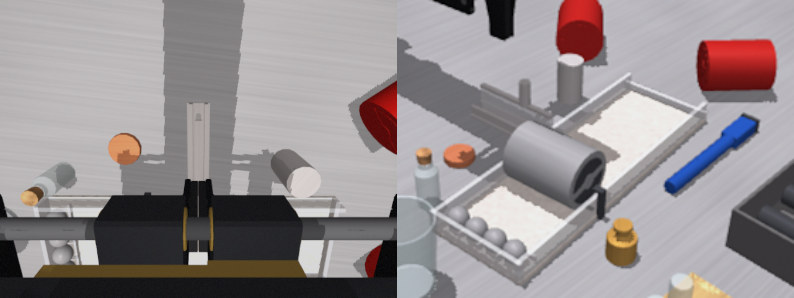

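Call:
send_rows --pt "0 0 1 15 0 0 0" --pt "0 0 1 35 0 0 0" --pt "0 0 1 52 0 0 0" --pt "0 0 1 62 0 0 0" --pt "0 0 1 68 0 0 0" --pt "0 0 1 70 0 0 0" --pt "0 0 1 70 0 0 0"

```text
time: 12.45
tcp_pos: [0.4624, 0.0112, 0.0603]
ee_rot: [-0.057, 0.998, -0.0, -0.0]
contact_force: [0.3, -0.2, 0.1]
opening: 0.003
```

Call:
send_rows --pt "0 -4 0 0 0 0 0" --pt "0 -8 0 0 0 0 0" --pt "0 -12 0 0 0 0 0" --pt "0 -16 0 0 0 0 0" --pt "0 -20 0 0 0 0 0" --pt "0 -24 0 0 0 0 0" --pt "0 -28 0 0 0 0 0" --pt "0 -32 0 0 0 0 0"

```text
time: 13.12
tcp_pos: [0.494, 0.0151, 0.0604]
ee_rot: [-0.058, 0.998, 0.0, -0.0]
contact_force: [-1.7, 0.1, -0.2]
opening: 0.002
```

```bash
python3 -c "
from h import *
s=rep();im=ctrl.read_camera('wrist'); cv2.imwrite('pics/w11.png',im)"
```

```text
13.12 [-100.7    0.2   60.4] F [-1.7  0.1 -0.2] rot [ 0.0001 -0.0004  0.0001]
```

Call:
send_rows --pt "0 -5 0 0 0 0 0" --pt "0 -11 0 0 0 0 0" --pt "0 -17 0 0 0 0 0" --pt "0 -23 0 0 0 0 0" --pt "0 -29 0 0 0 0 0" --pt "0 -35 0 0 0 0 0" --pt "0 -41 0 0 0 0 0" --pt "0 -46 0 0 0 0 0"

```text
time: 13.83
tcp_pos: [0.5402, 0.0204, 0.0603]
ee_rot: [-0.058, 0.998, -0.0, -0.0]
contact_force: [-1.9, -0.6, 0.2]
opening: 0.008
```

Call:
send_rows --pt "0 -5 0 0 0 0 0" --pt "0 -11 0 0 0 0 0" --pt "0 -17 0 0 0 0 0" --pt "0 -23 0 0 0 0 0" --pt "0 -29 0 0 0 0 0" --pt "0 -34 0 0 0 0 0" --pt "0 -39 0 0 0 0 0" --pt "0 -42 0 0 0 0 0"

```text
time: 14.5
tcp_pos: [0.5821, 0.0253, 0.0605]
ee_rot: [-0.058, 0.998, -0.0, 0.0]
contact_force: [-0.9, -1.0, -0.7]
opening: 0.002
```

```bash
python3 -c "
from h import *
rep()"
```

```text
14.5 [-12.    0.2  60.5] F [-0.9 -1.  -0.7] rot [-0.0001  0.0005  0.0001]
```

Creep to the hard stop.

Call:
send_rows --pt "0 -2 0 0 0 0 0" --pt "0 -4 0 0 0 0 0" --pt "0 -6 0 0 0 0 0" --pt "0 -8 0 0 0 0 0" --pt "0 -9 0 0 0 0 0" --pt "0 -10 0 0 0 0 0" --pt "0 -11 0 0 0 0 0" --pt "0 -11 0 0 0 0 0"

```text
time: 15.17
tcp_pos: [0.5919, 0.0264, 0.0605]
ee_rot: [-0.058, 0.998, 0.0, -0.0]
contact_force: [-2.4, -0.1, 0.8]
opening: 0.008
```

```bash
python3 -c "
from h import *
rep()"
```

```text
15.17 [-2.2  0.2 60.5] F [-2.4 -0.1  0.8] rot [ 0.0001 -0.0008  0.0001]
```

Call:
send_rows --pt "0 -1 0 0 0 0 0" --pt "0 -2 0 0 0 0 0" --pt "0 -3 0 0 0 0 0" --pt "0 -4 0 0 0 0 0" --pt "0 -4 0 0 0 0 0"

```text
time: 15.58
tcp_pos: [0.5922, 0.0264, 0.0603]
ee_rot: [-0.057, 0.998, 0.0, -0.004]
contact_force: [-13.2, -2.5, 9.7]
opening: 0.005
```

```bash
python3 -c "
from h import *
rep()"
```

```text
15.58 [-1.9  0.2 60.3] F [-13.2  -2.5   9.7] rot [ 0.0008 -0.0089 -0.0003]
```

Call:
send_rows --pt "0 2 0 0 0 0 0" --pt "0 6 0 0 0 0 0" --pt "0 14 0 0 0 0 0" --pt "0 24 0 -5 0 0 0" --pt "0 40 0 -25 0 0 0" --pt "0 60 0 -55 0 0 0" --pt "0 80 0 -85 0 0 0" --pt "0 90 0 -110 0 0 0"

```text
time: 16.25
tcp_pos: [0.5054, 0.0164, 0.1723]
ee_rot: [-0.058, 0.998, 0.0, 0.001]
contact_force: [-0.2, 0.8, -0.4]
opening: 0.006
```

Call:
send_rows --pt "0 0 35 -10 0 0 0" --pt "0 0 70 -20 0 0 0" --pt "0 0 105 -30 0 0 0" --pt "0 0 140 -40 0 0 0" --pt "0 0 175 -40 0 0 0" --pt "0 0 210 -40 0 0 0" --pt "0 0 240 -40 0 0 0" --pt "0 0 260 -40 0 0 0"

```text
time: 16.92
tcp_pos: [0.4757, 0.2793, 0.2109]
ee_rot: [-0.06, 0.998, 0.001, 0.001]
contact_force: [0.5, 0.2, 0.2]
opening: 0.007
```

Call:
send_rows --pt "0 0 20 0 0 0 0" --pt "0 0 30 0 0 0 0" --pt "0 0 30 0 0 0 0"

```text
time: 17.17
tcp_pos: [0.4724, 0.3076, 0.2105]
ee_rot: [-0.06, 0.998, 0.001, 0.0]
contact_force: [0.8, 0.1, -0.2]
opening: 0.009
```

```bash
python3 -c "
from h import *
rep()
a=ctrl.read_camera('top');b=ctrl.read_camera('scene')
cv2.imwrite('pics/t12.png',a)
cv2.imwrite('pics/v12.png',np.vstack([cv2.resize(a[190:290,210:420],None,fx=3,fy=3,interpolation=cv2.INTER_CUBIC),cv2.resize(b[200:380,215:455],(395,296))if 0 else cv2.resize(b[210:370,205:455],(630,300),interpolation=cv2.INTER_CUBIC)]))
"
```

```text
17.17 [-88.6 293.3 210.5] F [ 0.8  0.1 -0.2] rot [0.0016 0.0006 0.0044]
```

View pics/v12.png

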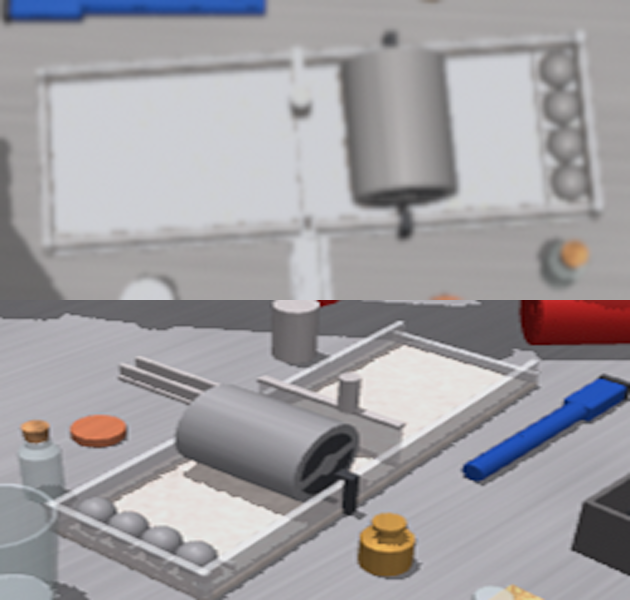

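```bash
python3 -c "
from h import *
im=cv2.imread('pics/t12.png').max(2).astype(int); c=cam('top'); o=loc(c[0])
for r in (218,225,232,240):
    g=np.convolve(im[r],[1,0,-1],'same'); a=320+np.argmin(g[320:335]); b=350+np.argmax(g[350:370])
    d=[(lambda d:np.arctan2(d@ey,-d[2]))(ray(c,u,r)[1]) for u in (a,b)]
    y=o[1]+np.tan(sum(d)/2)*(o[2]-40); print(r,a,b,y.round(1),(np.sin(abs(d[1]-d[0])/2)*np.hypot(o[1]-y,o[2]-40)).round(1))
for u,v in ((390,38),(404,222)): print('tab',loc(onz(c,u/3+209.7,v/3+189.7,.038)))
print('post',loc(onz(c,301/3+209.7,97/3+189.7,.08)))
"
```

```text
218 323 359 -62.6 35.5
225 324 359 -62.4 34.4
232 325 360 -63.2 34.3
240 325 361 -62.8 35.2
tab [ 63.  -62.9  38. ]
tab [-62.1 -61.6  38. ]
post [15.1  0.3 80. ]
```

```bash
python3 -c "
from h import *
print(ctrl.finish_job())"
```

```text
the job is handed in; nothing more can be done
None
```

The steel drum now rests over the mark and the gate is shut behind it. The job was handed in at about 17 s of robot time, with the arm clear of everything.

**How it was done:** I pressed the closed fingertips on top of the drum with about 8 N and rolled it 118 mm through the open gate in six short strokes. I then lifted off and pushed the gate by its post until it reached the hard stop. At the stop the force rose from about 2 N to 13 N with no further motion.

**Last checks:**

| Check | Top camera | Wrist camera |
|---|---|---|
| Drum centre, corral y (mm) | −62.8 | −64.0 |
| Line, corral y (mm) | −63.3 (measured before the first move) | −63.5 |
| Tabs, corral y (mm) | −62.9 and −61.6 | not measured |
| Gate post, corral x (mm) | +15.1 (+15 means fully shut) | not measured |

- **Drum position:** the two cameras differ by about 1 mm in absolute position. In each of them the drum is within about 0.5 mm of the line and within about 1 mm of the tabs.
- **Failed reading:** the wrist camera's edge finder failed on its last picture, after lift-off, because it locked onto the background. I judged that picture by eye, and the top-camera numbers come from after the lift and after the gate was shut.
- **Other objects:** in the final crops the balls and nearby bystanders looked to be in their original places, and nothing was touched during the moves. I checked this by eye and did not measure it.

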